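# Rock the cork out of the shrimp-food jar

## Robot

A 6-joint arm with a two-finger parallel gripper is mounted at the origin on the work surface. World frame = base frame: x ahead of the robot, y to its left, z up, the work surface at z = 0. Lengths are in mm, angles in rad, forces in N, time in s.
With the tool pointing down it reaches from about 275 to 750 mm from the base axis. Payload 10.2 kg.
Tool frame: the origin (TCP) lies midway between the tips of the shut fingers; the grasp point (between the pads) lies 19 mm behind it; z points along the fingers, y is the direction in which the jaws open and shut (so a half turn about z gives the same grasp; the last joint's range is limited). The gripper opens to 85 mm and grips with 20 to 120 N. Pads are 22 mm wide; open, the fingers measure 114 mm over their backs; the gripper's body (76 mm by 85 mm) begins 54 mm behind the grasp point. The pads swing forward as they close: fully open they stand 13 mm farther back than shut.
Start: joints at [-1.491, 0.313, 1.498, -0, 1.331, -0.223], TCP at [156.539, -501.125, 231.294] pointing down, gripper open.
Joint ranges: [-2.94, 2.94], [-0.97, 2.17], [0.19, 2.56], [-1.23, 4.37], [0.02, 3.11], [-2.88, 2.88]. Speed limits (rad/s): [2.39, 2.39, 3.01, 3.14, 3.14, 3.14].

## Interface

Orientations are given as a unit quaternion [w, x, y, z].
In Python, from rig import ctrl gives the robot as it stands.
- The arm moves only by the tool carry_out, never from a script. Its argument "plan" is a list of rows, each a list of 3 entries, a list of its own where there are three numbers: the finger opening in mm, from 0 to 85.4, then the shift along the tool's x, y, z in mm, then the turn, a rotation vector about the tool's x, y, z in units of 6 degrees (1.0 is 6 degrees). In form: [[grip, [x, y, z], [ax, ay, az]], ...]. A call has 1 to 20 rows; each row shifts and turns the commanded pose from where the row before left it, along the tool's axes as they then stand; what a row does not reach is not made up. A row lasts 1/12 s, in which the tool goes at most 41.7 mm and 7.16 degrees, less where a joint would pass 70% of its speed; a pose out of reach is approached as far as the arm can. A call with a gripper value outside its range is refused whole. The fingers move at their own pace and stop on an object; "grip_force" is the grip in N (left out, the last holds). Time passes only in rows, so rows that do not move let the fingers close. It gives the time, the measured TCP pose, the force and the opening at its end, in the units of the state.
- ctrl.sense(): the state, without advancing time (a new reading comes with each control period).
- ctrl.capture(name): name is "side" or "top" or "wrist"; returns a dict with "color" (480x640x3 uint8, blue, green, red), "range_z" (480x640 float32, mm along the optical axis (not along the pixel's ray), 0 where there is no reading), "fx", "fy", "cx", "cy" (pixels), "cam_to_world" (4x4, takes a point from camera to world coordinates); the wrist camera has in their place "tool_from_camera" (4x4, takes a point from camera to tool coordinates, whose origin is the TCP and whose axes are the flange's). Camera axes: x right, y up, looking along -z (the intrinsics and any distortion apply to the point x, -y, -z); pixel columns grow to the right and rows downward; lengths in mm; the calibration is good to about 2 mm. A picture is of the moment at which its call begins: read the wrist's pose just before it.
- ctrl.finish_job(): hands the job in, once; it reports no verdict.
The state is a dict: "time_s": time; "joints": joint angles; "dq": joint speeds; "tau": joint torques, N m; "eef_pos": TCP position; "ee_rot": TCP orientation; "force": force on the tool from outside, world axes, zero at the start; "wrist_torque": the same for the moment, N m; "grip_width": opening from 0.0 (shut) to 1.0 (fully open).
Only numpy, scipy, OpenCV 4.12 (cv2) and the standard library are available. Lean on these libraries where they do the work, as an engineer would, in place of code of your own. Each camera call takes 0.05 s, during which the arm holds its last target.

## Task

Open the clear glass food jar: grip its cork stopper, ease it up a little and, while its tapered end is still in the neck, rock it about ten degrees towards the jar's orange tab, then about ten degrees the other way, and lift it out. Stand the stopper upright on its narrow end near the middle of the stainless steel feeding dish and let go. Leave the amber jar with the black stopper alone.

Things in the scene. Friction and masses are not known exactly. Their poses are not given: they have to be found in the camera images.
- jar: Clear glass jar, green food inside, fixed to the shelf by a black base 90 mm across, 8 high. Body 76 mm across to 58 high; neck 52 mm outside, 44 inside; rim 90 mm high. An orange tab on its +y side (16 x 24 x 8 mm, at 52 mm height, out to 58 mm from the axis) points within 35 degrees of world +y. Origin: centre of the underside, z up. The stopper rocks about the axis at rim height, along y, once raised 8 mm.
- stopper: Cork stopper, 35 to 70 g, unjammed in the clear jar. Bottom up: taper 30 mm across widening to 40 at 26 mm; disc 50 mm across, 26 to 31 mm, that rests on the rim; grip block 31 to 67 mm, 34 mm along x, 30 along y (grip across y, 20 mm or more above the disc for fingertip room). Origin: centre of the narrow bottom, z up; seated it is 64 mm above the jar's origin, axes parallel to the jar's.
- dish: Round stainless steel feeding dish, loose, 350 g: 120 mm across the rim, 28 mm high, wall 3 mm, flat inner floor about 105 mm across, 4 mm above its origin. Origin: centre of its underside, on the shelf; z up.
- amber_jar: Bystander to leave alone: loose amber glass jar of like shape with a black rubber stopper (they are one piece), 72 mm across, 121 mm high. Origin: centre of its underside.
Things that resemble listed ones, but are neither listed nor needed, are in the scene too. Leave any yellow look-alike of the stopper alone. Of the things shaped like the dish, the stainless one is meant.

How it is judged:
By the outcome, as a careful person would: the job done as asked, in the order asked, and still so for the second after the job is handed in, with the robot touching nothing.
It also fails if it takes over 48 s, if anything falls off the work surface, if the arm or the gripper's body presses on something with over 40 N, if the wrist force passes 120 N, or if a joint passes its speed limit or range.

## Working session

There is one attempt and no reset: what is moved stays moved. The work goes in short steps, Python scripts to look and compute and a tool call to move; the robot and the scene stay as the last step left them, time stands still between calls to the robot, and variables do not carry over. Pictures are saved under pics/ and viewed, and the job is handed in when it is done.

Besides the shell and the picture viewer there is one more tool, called after ">>>" as name(argument=value, ...) on one line, values as JSON. carry_out: Moves the arm, as the interface text tells. Its arguments: {"type":"object","properties":{"plan":{"type":"array"},"grip_force":{"type":"number"}},"required":["plan"]}

```bash
mkdir -p pics; ls
python3 - <<'E'
from rig import ctrl
import cv2,pickle
s=ctrl.sense();print({k:s[k] for k in('time_s','eef_pos','ee_rot','grip_width','force')})
for n in('side','top','wrist'):
    c=ctrl.capture(n);pickle.dump(c,open(f'pics/{n}0.pkl','wb'));cv2.imwrite(f'pics/{n}0.png',c['color'])
    print(n,{k:c[k] for k in c if k not in('color','range_z')})
E
```

```text
pics
{'time_s': 0.0, 'eef_pos': array([ 156.51434331, -500.83919837,  230.71576944]), 'ee_rot': array([-6.61843112e-04,  9.88562509e-01,  1.50810229e-01,  4.78913132e-05]), 'grip_width': 1.0005093581420599, 'force': array([-0.71369193,  0.64980355, -0.40591609])}
side {'fx': 441.0365836792767, 'fy': 441.0365836792767, 'cx': 316.4896657121875, 'cy': 242.8896227092462, 'cam_to_world': array([[-9.98705574e-01,  4.43721175e-02, -2.48654685e-02,
         4.61839548e+02],
       [-4.61283438e-02, -5.84124696e-01,  8.10352094e-01,
         6.36798968e+02],
       [ 2.14325041e-02,  8.10450156e-01,  5.85415402e-01,
         5.24022941e+02],
       [ 0.00000000e+00,  0.00000000e+00,  0.00000000e+00,
         1.00000000e+00]])}
top {'fx': 434.4209387543517, 'fy': 434.4209387543517, 'cx': 323.89954979547724, 'cy': 234.56506948014174, 'cam_to_world': array([[ 1.96126649e-02,  9.94369131e-01, -1.04141128e-01,
         4.21623278e+02],
       [-9.98783339e-01,  2.41997611e-02,  4.29675820e-02,
         1.85710873e+01],
       [ 4.52458276e-02,  1.03171715e-01,  9.93633943e-01,
         7.07496092e+02],
       [ 0.00000000e+00,  0.00000000e+00,  0.00000000e+00,
         1.00000000e+00]])}
wrist {'fx': 382.99977351364, 'fy': 382.99977351364, 'cx': 326.36215534349583, 'cy': 239.3423522351753, 'tool_from_camera': array([[-2.93329117e-04,  9.54954266e-01,  2.96752868e-01,
         7.64691215e+01],
       [ 9.99999401e-01,  5.93037087e-04, -9.19938387e-04,
         1.10304374e+00],
       [-1.05448454e-03,  2.96752420e-01, -9.54953868e-01,
        -1.42322527e+02],
       [ 0.00000000e+00,  0.00000000e+00,  0.00000000e+00,
         1.00000000e+00]])}
```

View pics/side0.png

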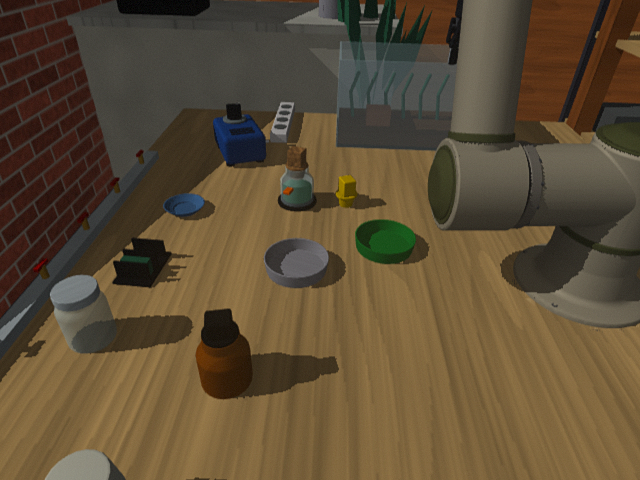

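View pics/top0.png

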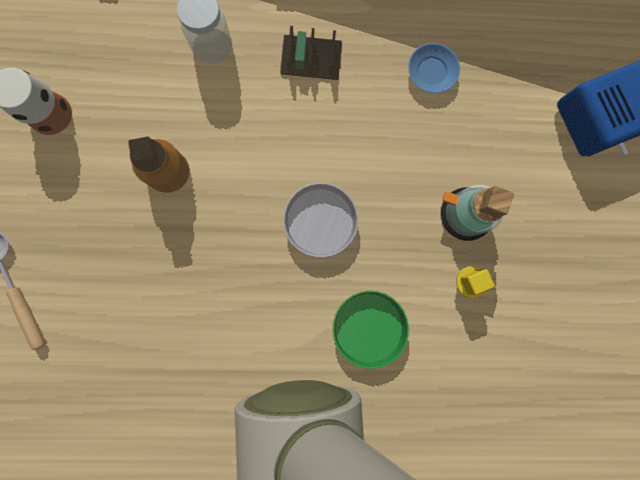

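The side view shows the clear jar with its cork at (297,175) and the orange tab at (288,190). The yellow look-alike is at (346,190), the amber jar at (225,360). In the top view the cork is at (493,204) and the tab at (450,198).
Dish-shaped candidates in the top view are grey metal (321,220), green (371,330) and small blue (434,68). Grey fits stainless and 120 mm. I'll confirm both in one enlarged crop and measure.

```bash
cat > h.py <<'E'
import numpy as np,cv2,pickle
def load(n): return pickle.load(open(f'pics/{n}.pkl','rb'))
def cloud(c,T=None):
    z=c['range_z'].astype(float);v,u=np.mgrid[:480,:640]
    P=np.stack([(u-c['cx'])/c['fx']*z,-(v-c['cy'])/c['fy']*z,-z],-1)
    T=c['cam_to_world'] if T is None else T
    W=P@T[:3,:3].T+T[:3,3]; W[z==0]=np.nan; return W
def ray(c,u,v,zp):
    T=c['cam_to_world'];d=T[:3,:3]@np.array([(u-c['cx'])/c['fx'],-(v-c['cy'])/c['fy'],-1]);o=T[:3,3]
    return o+d*(zp-o[2])/d[2]
E
python3 - <<'E'
from h import *
t=load('top0');s=load('side0')
a=cv2.resize(t['color'][150:270,270:530],None,fx=3,fy=3,interpolation=3)
b=cv2.resize(s['color'][130:290,230:430],None,fx=2,fy=2,interpolation=3)[:220]
cv2.imwrite('pics/crop0.png',np.vstack([a[:360,:780],np.pad(b,((0,0),(0,780-b.shape[1]),(0,0)))]))
for n,c in(('top',t),('side',s)):
    W=cloud(c);hsv=cv2.cvtColor(c['color'],cv2.COLOR_BGR2HSV)
    # dish rim: points 20..32mm high near ray
    ctr=ray(c,*((321,220) if n=='top' else (297,262)),20)
    print(n,'dish approx',ctr)
    d=np.hypot(W[...,0]-ctr[0],W[...,1]-ctr[1])
    m=(d<85)&(W[...,2]>24)&(W[...,2]<34)
    pts=W[m][:,:2].astype(np.float32);
    cc,r=cv2.minEnclosingCircle(pts);print(' rim',cc,r,m.sum(),W[m][:,2].max())
    # block
    ctr=ray(c,*((493,204) if n=='top' else (297,155)),131)
    d=np.hypot(W[...,0]-ctr[0],W[...,1]-ctr[1])
    print(' block ctr',ctr)
    m=(d<45)&(W[...,2]>122)&(W[...,2]<142)
    p=W[m];print(' top z pct',np.percentile(p[:,2],[5,50,95]),m.sum(),'mean',p.mean(0))
    mm=(d<45)&(W[...,2]>100)&(W[...,2]<142);print(' rect all',cv2.minAreaRect(W[mm][:,:2].astype(np.float32)))
    print(' rect top',cv2.minAreaRect(p[:,:2].astype(np.float32)))
    # tab
    m=(hsv[...,0]>5)&(hsv[...,0]<13)&(hsv[...,1]>210)&(hsv[...,2]>120)
    if n=='top': m[:,:430]=0;m[:,480:]=0;m[:180]=0;m[220:]=0
    else: m[:,:275]=0;m[:,300:]=0;m[:180]=0;m[200:]=0
    vs,us=np.nonzero(m);print(' tab px',us.mean(),vs.mean(),len(us),us.min(),us.max(),vs.min(),vs.max(),'ray@56',ray(c,us.mean(),vs.mean(),55),'depth',np.nanmean(W[m],0))
E
```

```text
top dish approx [516.9580553   -6.06262102  20.        ]
 rim (517.3894653320312, -4.1253204345703125) 59.6639518737793 528 31.314356072575606
 block ctr [ 529.77249179 -237.3428842   131.        ]
 top z pct [125.40846974 130.97823318 132.84151804] 572 mean [ 535.58145121 -245.89487722  130.43835759]
 rect all ((536.2536010742188, -247.4337158203125), (30.21648597717285, 34.100669860839844), 70.79736328125)
 rect top ((536.2398071289062, -247.5120391845703), (30.18889808654785, 34.059242248535156), 71.21319580078125)<stdin>:27: RuntimeWarning: Mean of empty slice.
  ret = ret.dtype.type(ret / rcount)
Traceback (most recent call last):
ValueError: zero-size array to reduction operation minimum which has no identity
```

View pics/crop0.png

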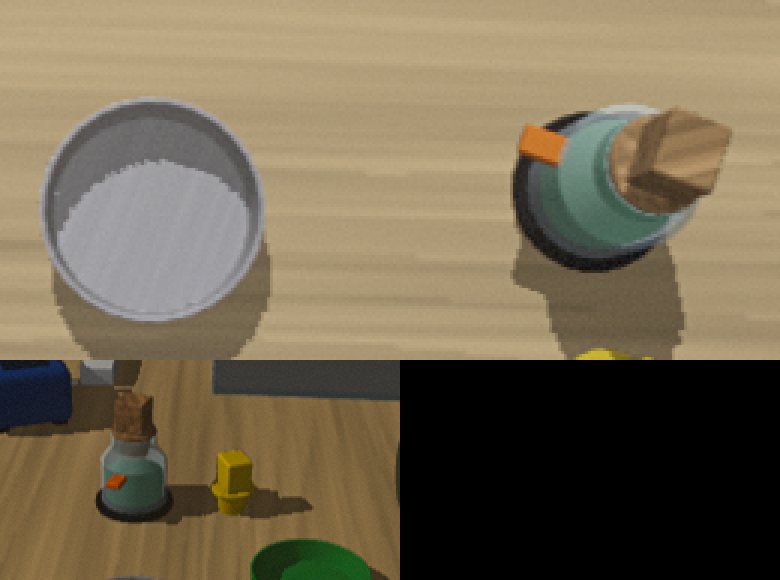

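The crop confirms it: brown cork on the clear jar with the orange tab, and the grey steel dish. The yellow plug stands apart.

Run:
```python
from h import *
t=load('top0');s=load('side0')
for n,c,(u0,u1,v0,v1) in(('top',t,(435,470,188,210)),('side',s,(278,300,182,198))):
    W=cloud(c);col=c['color'].astype(int)
    m=np.zeros((480,640),bool);m[v0:v1,u0:u1]=True
    m&=(col[...,2]-col[...,0]>110)&(col[...,2]>150)&(col[...,1]<150)
    vs,us=np.nonzero(m);print(n,'tab px',us.mean(),vs.mean(),len(us),'ray@55',ray(c,us.mean(),vs.mean(),55.5))
    # side block & disc
    if n=='side':
        ctr=np.array([536,-247]);d=np.hypot(W[...,0]-ctr[0],W[...,1]-ctr[1])
        m=(d<45)&(W[...,2]>129)&(W[...,2]<142);p=W[m]
        print('side block',np.percentile(p[:,2],[50,95]),cv2.minAreaRect(p[:,:2].astype(np.float32)),len(p))
        ctr=np.array([517,-4]);d=np.hypot(W[...,0]-ctr[0],W[...,1]-ctr[1])
        m=(d<75)&(W[...,2]>24)&(W[...,2]<36);print('side dish',cv2.minEnclosingCircle(W[m][:,:2].astype(np.float32)))
    # black base circle
    g=c['color'].max(-1)
    m=(g<55)&(np.abs(W[...,2]-8)<12)&(np.hypot(W[...,0]-536,W[...,1]+247)<70)
    q=np.argwhere(m)
    P=np.array([ray(c,u,v,8)[:2] for v,u in q],np.float32);print('base',cv2.minEnclosingCircle(P),len(P))
```

```text
top tab px 450.1487603305785 197.27272727272728 121 ray@55 [ 552.61008511 -203.64303744   55.5       ]
base ((535.1171264648438, -247.0440216064453), 43.82693099975586) 322
side tab px 287.03846153846155 190.03846153846155 26 ray@55 [ 554.51866934 -202.48674446   55.5       ]
side block [132.8792356  134.09476542] ((537.1468505859375, -245.12120056152344), (32.203548431396484, 33.068946838378906), 65.9680404663086) 108
side dish ((518.4371337890625, -2.958873987197876), 60.86152267456055)
base ((526.1295166015625, -240.6366729736328), 56.23674774169922) 284
```

Run:
```python
from h import *
t=load('top0');s=load('side0')
for p in((340,146),(400,147),(455,140),(340,45),(240,160),(234,108),(346,180)): print(p,cloud(s)[p[1],p[0]].round(),ray(s,*p,0).round())
print('yellow',np.nanmean(cloud(t)[276:288,466:488].reshape(-1,3),0))
W=cloud(t)
for nm in((575,110),(600,100)):print(W[nm[1],nm[0]])
# all high points near the path
W=cloud(s).reshape(-1,3);m=(W[:,2]>60)&(W[:,0]>250)&(W[:,0]<700)&(W[:,1]<-100)&(W[:,1]>-700)
P=W[m]
H,_,_=np.histogram2d(P[:,0],P[:,1],bins=[np.arange(250,701,50),np.arange(-700,-99,50)]);
for i in range(9):
    for j in range(12):
        q=P[(P[:,0]//50==5+i)&(P[:,1]//50==-14+j)]
        if len(q)>5:print(250+50*i,-700+50*j,len(q),q[:,2].max().round())
```

```text
(340, 146) [ 438. -569.    4.] [ 438. -577.    0.]
(400, 147) [ 265. -568.    8.] [ 262. -587.    0.]
(455, 140) [284.  21. 275.] [  87. -656.    0.]
(340, 45) [ 451. -729.  244.] [  442. -1916.     0.]
(240, 160) [ 699. -413.   21.] [ 709. -457.    0.]
(234, 108) [ 729. -527.  119.] [ 807. -867.    0.]
(346, 180) [ 427. -235.   69.] [ 422. -366.    0.]
yellow [ 423.96697758 -238.41041635   66.24625707]
[ 700.93196216 -409.06232214   53.57106434]
[ 704.99910795 -428.7353011    84.8988534 ]
250 -600 1288 244.0
300 -600 1277 244.0
350 -600 1281 244.0
400 -600 1268 243.0
400 -300 22 71.0
400 -250 124 71.0
450 -700 12 243.0
450 -650 13 244.0
450 -600 70 243.0
500 -300 33 135.0
500 -250 696 135.0
550 -250 202 134.0
600 -450 61 85.0
650 -600 9 87.0
650 -550 58 87.0
650 -500 121 89.0
650 -450 289 89.0
```

View pics/wrist0.png

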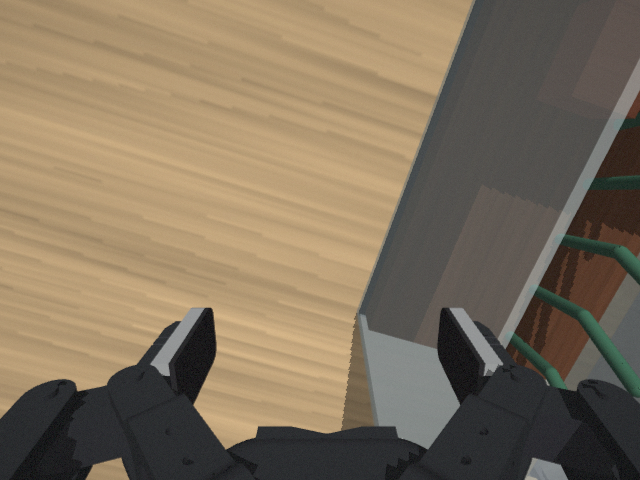

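The wrist view shows the tank wall (corner at 360,315) close to the right finger. I'll back away from it in +y first.

>>> carry_out(plan=[[85, [7.5, -24, -5], [0, 0, 0]], [85, [7.5, -24, -5], [0, 0, 0]], [85, [7.5, -24, -5], [0, 0, 0]], [85, [7.5, -24, -5], [0, 0, 0]], [85, [25, -2, 0], [0, 0, 0]], [85, [25, -2, 0], [0, 0, 0]], [85, [25, -2, 0], [0, 0, 0]], [85, [25, -2, 0], [0, 0, 0]], [85, [25, -2, 0], [0, 0, 0]], [85, [25, -2, 0], [0, 0, 0]], [85, [25, -2, 0], [0, 0, 0]], [85, [25, -2, 0], [0, 0, 0]], [85, [25, -2, 0], [0, 0, 0]], [85, [25, -2, 0], [0, 0, 0]], [85, [25, -2, 0], [0, 0, 0]], [85, [25, -2, 0], [0, 0, 0]], [85, [25, -2, 0], [0, 0, 0]], [85, [0, 0, 0], [0, 0, 0]]])

```text
time_s: 1.65
eef_pos: [461.6, -277.0, 250.7]
ee_rot: [-0.0, 0.988, 0.152, 0.0]
force: [-0.3, -0.6, -0.9]
grip_width: 0.994
```

>>> carry_out(plan=[[85, [0, 0, 0], [0, 0, 1]], [85, [0, 0, 0], [0, 0, 1]], [85, [0, 0, 0], [0, 0, 1]], [85, [0, 0, 0], [0, 0, 1]], [85, [0, 0, 0], [0, 0, 1]], [85, [0, 0, 0], [0, 0, 1.15]], [85, [0, 0, 0], [0, 0, 0]], [85, [0, 0, 0], [0, 0, 0]]])

```text
time_s: 2.32
eef_pos: [458.7, -278.9, 251.1]
ee_rot: [-0.0, 0.986, -0.168, -0.0]
force: [0.7, -0.1, 0.7]
grip_width: 0.997
```

>>> carry_out(plan=[[85, [21, -18.6, 5], [0, 0, 0]], [85, [21, -18.6, 5], [0, 0, 0]], [85, [20.7, -18.6, 5], [0, 0, 0]], [85, [0, 0, 0], [0, 0, 0]], [85, [0, 0, 0], [0, 0, 0]]])

```text
time_s: 2.73
eef_pos: [537.1, -246.6, 235.5]
ee_rot: [-0.0, 0.986, -0.167, -0.001]
force: [-0.2, 0.3, -0.3]
grip_width: 0.994
```

```bash
cat > w.py <<'E'
from rig import ctrl
from h import *
from scipy.spatial.transform import Rotation as R
import sys
def wrist(name):
    s=ctrl.sense();c=ctrl.capture('wrist')
    q=np.array(s['ee_rot']);M=np.eye(4);M[:3,:3]=R.from_quat(q[[1,2,3,0]]).as_matrix();M[:3,3]=s['eef_pos']
    c['cam_to_world']=M@c['tool_from_camera'];pickle.dump(c,open(f'pics/{name}.pkl','wb'));cv2.imwrite(f'pics/{name}.png',c['color'])
    return s,c,M
E
python3 - <<'E'
from w import *
s,c,M=wrist('wrist1');W=cloud(c);print(s['eef_pos'],np.rad2deg(np.arctan2(M[1,0],M[0,0])),np.array(s['joints']).round(2))
d=np.hypot(W[...,0]-536,W[...,1]+247)
m=(d<40)&(W[...,2]>126)&(W[...,2]<140);p=W[m];print(np.median(p[:,2]),cv2.minAreaRect(p[:,:2].astype(np.float32)),len(p))
E
```

```text
[ 537.14824342 -246.62346467  235.48884014] -19.28076833238683 [-0.63  0.46  1.28 -0.    1.41  1.28]
130.23374235105774 ((538.8483276367188, -249.57089233398438), (29.807601928710938, 33.41885757446289), 70.24382019042969) 2085
```

View pics/wrist1.png

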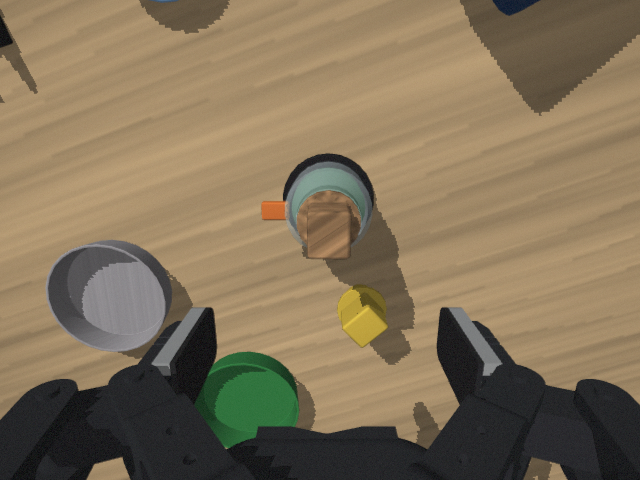

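The wrist view shows the cork block centred at (329,230), the tab to its left at (273,210) and the yellow plug clear at (362,315). Next I nudge to centre and descend.

>>> carry_out(plan=[[85, [1, 1.5, 10], [0, 0, 0]], [85, [0, 0, 20], [0, 0, 0]], [85, [0, 0, 20], [0, 0, 0]], [85, [0, 0, 20], [0, 0, 0]], [85, [0, 0, 20], [0, 0, 0]], [85, [0, 0, 15], [0, 0, 0]], [85, [0, 0, 15], [0, 0, 0]], [85, [0, 0, 10], [0, 0, 0]], [85, [0, 0, 7], [0, 0, 0]], [85, [0, 0, 0], [0, 0, 0]], [85, [0, 0, 0], [0, 0, 0]]])

```text
time_s: 3.7
eef_pos: [537.2, -249.3, 99.6]
ee_rot: [0.0, 0.985, -0.17, 0.0]
force: [0.4, 0.3, -1.1]
grip_width: 0.995
```

Run:
```python
from w import *
s,c,M=wrist('wrist2');print(s['eef_pos'],s['force'])
c=ctrl.capture('side');cv2.imwrite('pics/side2.png',cv2.resize(c['color'][100:230,220:400],None,fx=4,fy=4))
```

```text
[ 537.17368634 -249.28151567   99.64349949] [ 0.37363803  0.33341026 -1.08071327]
```

View pics/wrist2.png

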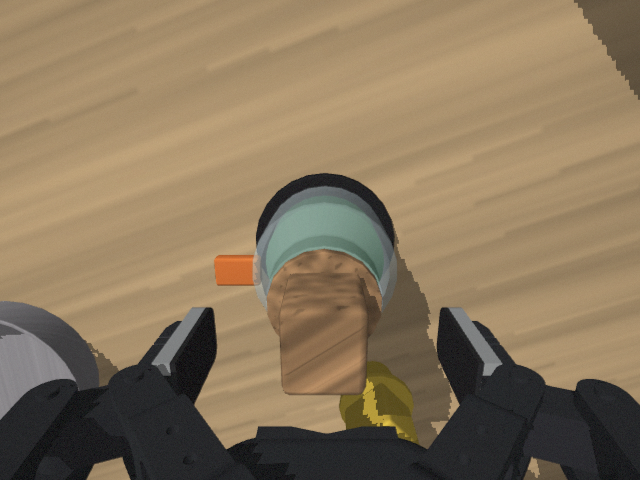

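View pics/side2.png

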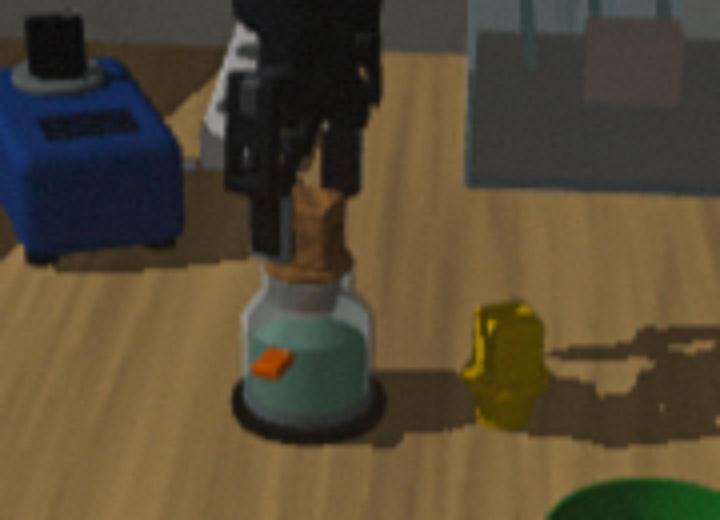

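The wrist view has the pads at 205 and 445 and the block at 280 to 367, so it is centred. Closing.

>>> carry_out(plan=[[20, [0, 0, 0], [0, 0, 0]], [20, [0, 0, 0], [0, 0, 0]], [20, [0, 0, 0], [0, 0, 0]], [20, [0, 0, 0], [0, 0, 0]], [20, [0, 0, 0], [0, 0, 0]], [20, [0, 0, 0], [0, 0, 0]], [20, [0, 0, 0], [0, 0, 0]], [20, [0, 0, 0], [0, 0, 0]], [20, [0, 0, 0], [0, 0, 0]], [20, [0, 0, 0], [0, 0, 0]]], grip_force=40)

```text
time_s: 4.63
eef_pos: [537.3, -249.0, 99.5]
ee_rot: [0.0, 0.985, -0.17, 0.0]
force: [0.2, 0.5, 3.6]
grip_width: 0.344
```

Run:
```python
from w import *
s,c,M=wrist('wrist3');print(s['eef_pos'],s['force'],s['wrist_torque'],s['grip_width'])
```

```text
[ 537.32466944 -248.97930953   99.50214308] [0.20661904 0.46807482 3.6137217 ] [ 0.10407323  0.04978657 -0.0513501 ] 0.34356153901766306
```

View pics/wrist3.png

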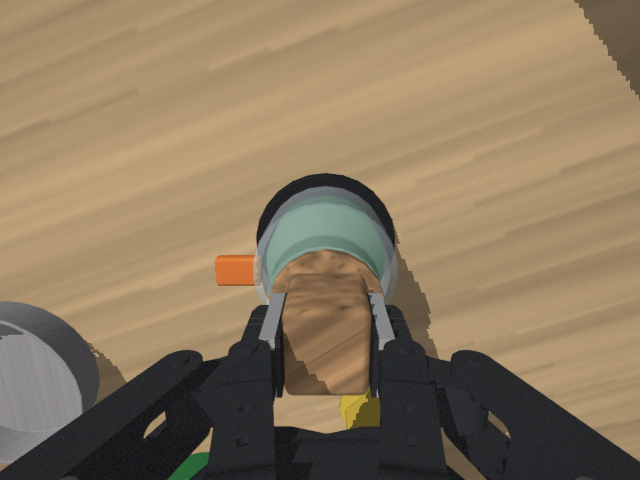

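Gripped at about 29 mm. Easing up 8 mm.

>>> carry_out(plan=[[20, [0, 0, -1], [0, 0, 0]], [20, [0, 0, -1], [0, 0, 0]], [20, [0, 0, -1], [0, 0, 0]], [20, [0, 0, -1], [0, 0, 0]], [20, [0, 0, -1], [0, 0, 0]], [20, [0, 0, -1], [0, 0, 0]], [20, [0, 0, -1], [0, 0, 0]], [20, [0, 0, -1], [0, 0, 0]], [20, [0, 0, -0.5], [0, 0, 0]], [20, [0, 0, 0], [0, 0, 0]], [20, [0, 0, 0], [0, 0, 0]], [20, [0, 0, 0], [0, 0, 0]]])

```text
time_s: 5.68
eef_pos: [537.2, -248.9, 107.7]
ee_rot: [-0.0, 0.985, -0.17, -0.0]
force: [0.1, 0.7, -0.7]
grip_width: 0.346
```

Run:
```python
from w import *
s,c,M=wrist('wrist4');print(s['eef_pos'],s['force'],s['grip_width'])
c=ctrl.capture('side');cv2.imwrite('pics/side4.png',cv2.resize(c['color'][120:220,250:350],None,fx=6,fy=6))
```

```text
[ 537.17725631 -248.93692827  107.73978502] [ 0.09324305  0.74293367 -0.73869626] 0.34619309165567436
```

View pics/side4.png

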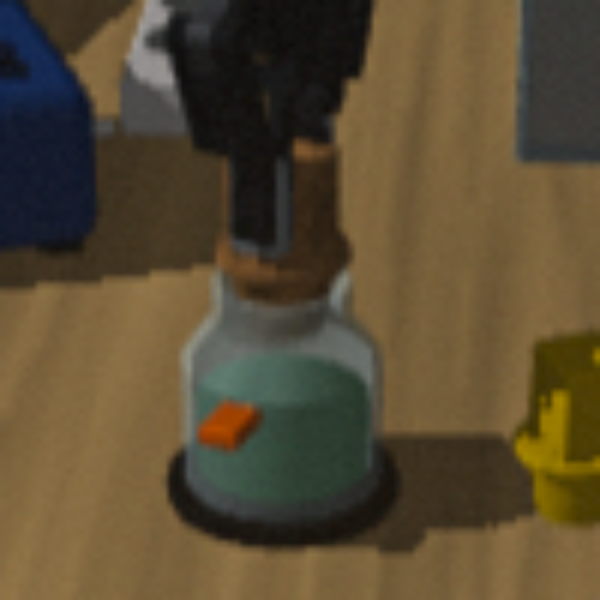

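The enlarged view shows the disc lifted off the rim with the taper still in the neck (around 285,300). Rocking 10° towards the tab (tool -x turn).

>>> carry_out(plan=[[20, [0, -0.6, 0], [-0.34, 0, 0]], [20, [0, -0.6, 0], [-0.34, 0, 0]], [20, [0, -0.6, 0], [-0.34, 0, 0]], [20, [0, -0.6, 0], [-0.34, 0, 0]], [20, [0, -0.6, 0], [-0.34, 0, 0]], [20, [0, 0, 0], [0, 0, 0]], [20, [0, 0, 0], [0, 0, 0]], [20, [0, 0, 0], [0, 0, 0]]])

```text
time_s: 6.45
eef_pos: [538.2, -246.3, 107.6]
ee_rot: [0.087, 0.982, -0.169, -0.015]
force: [0.6, -0.4, -0.1]
grip_width: 0.341
```

Run:
```python
from w import *
s,c,M=wrist('wrist5');print(s['eef_pos'],s['force'],s['wrist_torque'],s['grip_width'])
print('tilt',np.rad2deg(np.arccos(-M[2,2])),'pt at pivot',M[:3,3]+M[:3,2]*17.7, 'top leans dir',np.rad2deg(np.arctan2(-M[1,2],-M[0,2])))
c=ctrl.capture('side');cv2.imwrite('pics/side5.png',cv2.resize(c['color'][120:220,250:350],None,fx=6,fy=6))
```

```text
[ 538.17282751 -246.31808084  107.60560177] [ 0.55049339 -0.38551804 -0.09508388] [ 0.12859228 -0.03253881  0.02232044] 0.34066281915252034
tilt 10.146043367333814 pt at pivot [ 537.12925112 -249.25624893   90.1823955 ] top leans dir 70.44601652897329
```

View pics/side5.png

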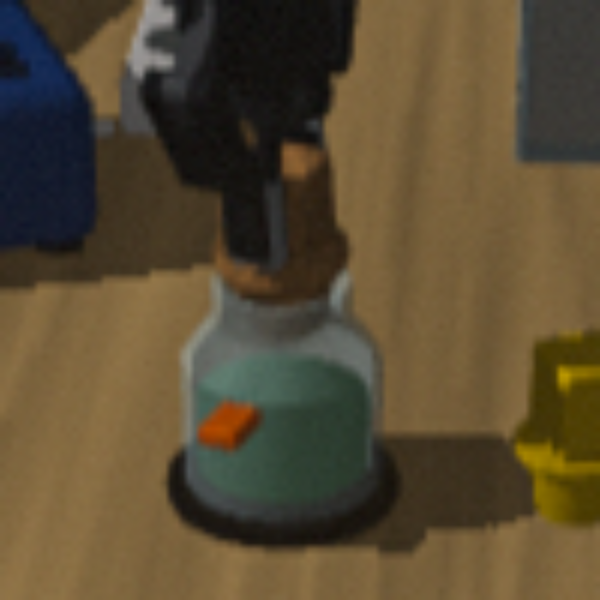

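The cork leans towards the tab by 10.1° (towards heading 70°), with negligible force. Now the other way, 20° in 10 rows.

>>> carry_out(plan=[[20, [0, 0.6, 0], [0.34, 0, 0]], [20, [0, 0.6, 0], [0.34, 0, 0]], [20, [0, 0.6, 0], [0.34, 0, 0]], [20, [0, 0.6, 0], [0.34, 0, 0]], [20, [0, 0.6, 0], [0.34, 0, 0]], [20, [0, 0.6, 0], [0.34, 0, 0]], [20, [0, 0.6, 0], [0.34, 0, 0]], [20, [0, 0.6, 0], [0.34, 0, 0]], [20, [0, 0.6, 0], [0.34, 0, 0]], [20, [0, 0.6, 0], [0.34, 0, 0]], [20, [0, 0, 0], [0, 0, 0]], [20, [0, 0, 0], [0, 0, 0]], [20, [0, 0, 0], [0, 0, 0]]])

```text
time_s: 7.63
eef_pos: [536.2, -251.8, 107.7]
ee_rot: [-0.087, 0.982, -0.169, 0.015]
force: [-0.1, -0.5, -0.1]
grip_width: 0.344
```

Run:
```python
from w import *
s,c,M=wrist('wrist6');print(s['eef_pos'],s['force'],s['wrist_torque'],s['grip_width'])
print('tilt',np.rad2deg(np.arccos(-M[2,2])),'pt at pivot',M[:3,3]+M[:3,2]*17.7, 'top leans dir',np.rad2deg(np.arctan2(-M[1,2],-M[0,2])))
c=ctrl.capture('side');cv2.imwrite('pics/side6.png',cv2.resize(c['color'][120:220,250:350],None,fx=6,fy=6))
```

```text
[ 536.19403173 -251.80665627  107.73748162] [-0.10408711 -0.51429847 -0.11567113] [-0.04363429  0.05305625  0.07118796] 0.34440883966836705
tilt 10.151651751873397 pt at pivot [ 537.23965545 -248.86740594   90.31458064] top leans dir -109.58276350540382
```

View pics/side6.png

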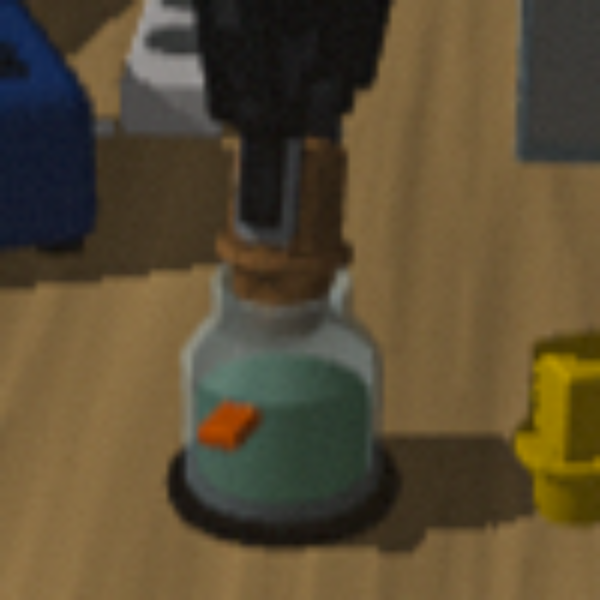

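Now 10.15° the other way (heading -110°). Uprighting and lifting out.

>>> carry_out(plan=[[20, [0, -0.6, 0], [-0.34, 0, 0]], [20, [0, -0.6, 0], [-0.34, 0, 0]], [20, [0, -0.6, 0], [-0.34, 0, 0]], [20, [0, -0.6, 0], [-0.34, 0, 0]], [20, [0, -0.6, 0], [-0.34, 0, 0]], [20, [0, 0, 0], [0, 0, 0]], [20, [0, 0, -4], [0, 0, 0]], [20, [0, 0, -6], [0, 0, 0]], [20, [0, 0, -8], [0, 0, 0]], [20, [0, 0, -12], [0, 0, 0]], [20, [0, 0, -15], [0, 0, 0]], [20, [0, 0, -15], [0, 0, 0]], [20, [0, 0, -15], [0, 0, 0]], [20, [0, 0, -10], [0, 0, 0]], [20, [0, 0, 0], [0, 0, 0]], [20, [0, 0, 0], [0, 0, 0]]])

```text
time_s: 9.07
eef_pos: [537.2, -249.1, 193.3]
ee_rot: [0.0, 0.985, -0.17, 0.0]
force: [0.8, -0.8, -0.7]
grip_width: 0.344
```

Run:
```python
from w import *
s,c,M=wrist('wrist7');print(s['eef_pos'],s['force'],s['wrist_torque'],s['grip_width'])
print('tilt',np.rad2deg(np.arccos(-M[2,2])),'yaw',np.rad2deg(np.arctan2(M[1,0],M[0,0])))
c=ctrl.capture('top');pickle.dump(c,open('pics/top7.pkl','wb'))
W=cloud(c);m=(np.hypot(W[...,0]-517.4,W[...,1]+4.1)<75)&(W[...,2]>24)&(W[...,2]<34);print('rim',cv2.minEnclosingCircle(W[m][:,:2].astype(np.float32)))
D=np.array([517.6,-3.8,0])-np.array([*s['eef_pos'][:2],0]);print('tool delta',M[:3,:3].T@D)
c=ctrl.capture('side');cv2.imwrite('pics/side7.png',c['color'])
```

```text
[ 537.18996543 -249.13794104  193.25291541] [ 0.78610078 -0.84217415 -0.66564437] [ 0.05711933  0.02779541 -0.04801365] 0.343969547972837
tilt 0.03832725204349136 yaw -19.564680146687003
rim ((517.524658203125, -4.192838191986084), 59.63246536254883)
tool delta [-1.00615405e+02 -2.24613018e+02 -6.63592032e-02]
```

View pics/side7.png

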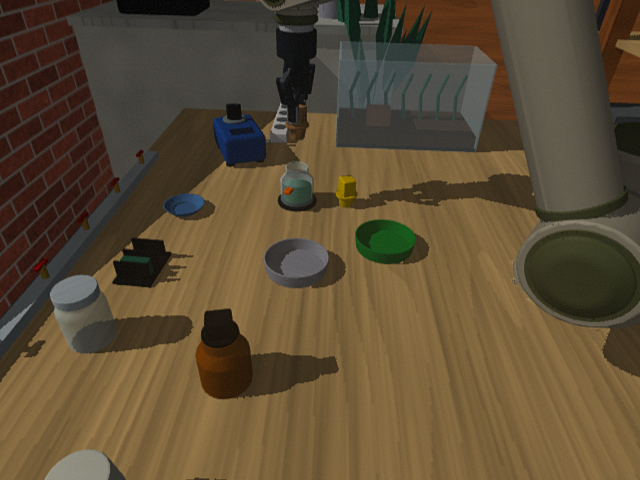

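The stopper is out, held upright at (296,115). The jar stays in place. Next, over the dish.

>>> carry_out(plan=[[20, [-4.2, -9.4, 0], [0, 0, 0]], [20, [-8.4, -18.7, 0], [0, 0, 0]], [20, [-8.4, -18.7, 0], [0, 0, 0]], [20, [-8.4, -18.7, 0], [0, 0, 0]], [20, [-8.4, -18.7, 0], [0, 0, 0]], [20, [-8.4, -18.7, 0], [0, 0, 0]], [20, [-8.4, -18.7, 0], [0, 0, 0]], [20, [-8.4, -18.7, 0], [0, 0, 0]], [20, [-8.4, -18.7, 0], [0, 0, 0]], [20, [-8.4, -18.7, 0], [0, 0, 0]], [20, [-8.4, -18.7, 0], [0, 0, 0]], [20, [-8.4, -18.7, 0], [0, 0, 0]], [20, [-4.2, -9.4, 0], [0, 0, 0]], [20, [0, 0, 0], [0, 0, 0]], [20, [0, 0, 0], [0, 0, 0]], [20, [0, 0, 0], [0, 0, 0]]])

```text
time_s: 10.55
eef_pos: [517.4, -4.4, 192.9]
ee_rot: [0.0, 0.985, -0.17, -0.0]
force: [-0.1, -0.3, -0.4]
grip_width: 0.341
```

>>> carry_out(plan=[[20, [0, 0, 10], [0, 0, 0]], [20, [0, 0, 20], [0, 0, 0]], [20, [0, 0, 20], [0, 0, 0]], [20, [0, 0, 20], [0, 0, 0]], [20, [0, 0, 20], [0, 0, 0]], [20, [0, 0, 20], [0, 0, 0]], [20, [0, 0, 15], [0, 0, 0]], [20, [0, 0, 10], [0, 0, 0]], [20, [0, 0, 0], [0, 0, 0]], [20, [0, 0, 0], [0, 0, 0]], [20, [0, 0, 0], [0, 0, 0]]])

```text
time_s: 11.47
eef_pos: [517.9, -4.0, 58.8]
ee_rot: [0.0, 0.985, -0.17, 0.001]
force: [-0.8, 0.4, 0.1]
grip_width: 0.348
```

Run:
```python
from w import *
s,c,M=wrist('wrist8');print(s['eef_pos'],s['force'],s['grip_width'])
print('tilt',np.rad2deg(np.arccos(-M[2,2])),'yaw',np.rad2deg(np.arctan2(M[1,0],M[0,0])))
D=np.array([517.6,-3.8,39.5])-s['eef_pos'];print('tool delta',M[:3,:3].T@D)
c=ctrl.capture('side');cv2.imwrite('pics/side8.png',cv2.resize(c['color'][170:300,220:380],None,fx=4,fy=4))
```

```text
[517.86312845  -4.00745276  58.77180963] [-0.83265476  0.41468131  0.14311562] 0.3481493425067139
tilt 0.08434367379459197 yaw -19.571821179772115
tool delta [-0.34557458 -0.10384099 19.2713444 ]
```

View pics/side8.png

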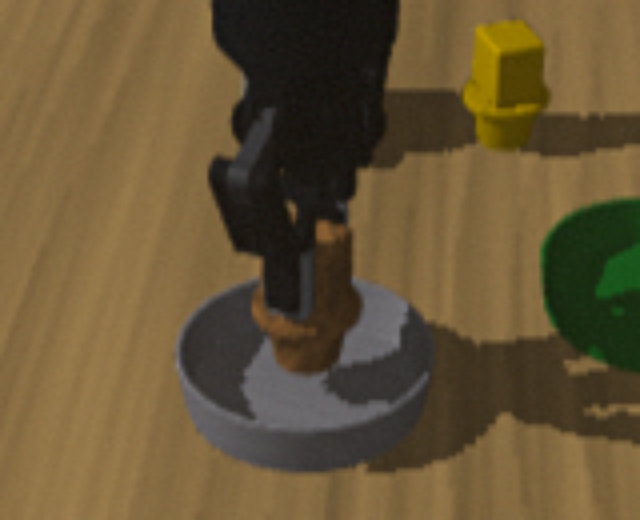

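The cork hangs upright over the middle of the steel dish. Lowering gently and watching the force.

>>> carry_out(plan=[[20, [0, 0, 4], [0, 0, 0]], [20, [0, 0, 4], [0, 0, 0]], [20, [0, 0, 4], [0, 0, 0]], [20, [0, 0, 3], [0, 0, 0]], [20, [0, 0, 2], [0, 0, 0]], [20, [0, 0, 1], [0, 0, 0]], [20, [0, 0, 0], [0, 0, 0]], [20, [0, 0, 0], [0, 0, 0]]])

```text
time_s: 12.23
eef_pos: [517.4, -3.7, 40.0]
ee_rot: [-0.0, 0.985, -0.17, 0.0]
force: [-0.4, 0.2, -0.6]
grip_width: 0.348
```

>>> carry_out(plan=[[20, [0, 0, 0.5], [0, 0, 0]], [20, [0, 0, 0.5], [0, 0, 0]], [20, [0, 0, 0], [0, 0, 0]]])

```text
time_s: 12.48
eef_pos: [517.5, -3.7, 39.7]
ee_rot: [0.0, 0.985, -0.17, 0.0]
force: [-2.1, 0.4, 8.6]
grip_width: 0.342
```

Contact (8.6 N). I ease off 0.4 mm, release part way, check, then retreat.

>>> carry_out(plan=[[20, [0, 0, -0.4], [0, 0, 0]], [32, [0, 0, 0], [0, 0, 0]], [35, [0, 0, 0], [0, 0, 0]], [39, [0, 0, 0], [0, 0, 0]], [44, [0, 0, 0], [0, 0, 0]], [50, [0, 0, 0], [0, 0, 0]], [55, [0, 0, 0], [0, 0, 0]], [55, [0, 0, 0], [0, 0, 0]], [55, [0, 0, 0], [0, 0, 0]]])

```text
time_s: 13.23
eef_pos: [517.3, -3.7, 39.4]
ee_rot: [-0.0, 0.985, -0.17, -0.0]
force: [0.3, -0.1, -0.7]
grip_width: 0.647
```

>>> carry_out(plan=[[55, [0, 0, -5], [0, 0, 0]], [55, [0, 0, -10], [0, 0, 0]], [55, [0, 0, -15], [0, 0, 0]], [55, [0, 0, -20], [0, 0, 0]], [55, [0, 0, -20], [0, 0, 0]], [55, [0, 0, -20], [0, 0, 0]], [55, [0, 0, -20], [0, 0, 0]], [55, [0, 0, -20], [0, 0, 0]], [55, [0, 0, -10], [0, 0, 0]], [55, [0, 0, 0], [0, 0, 0]], [55, [0, 0, 0], [0, 0, 0]], [55, [0, 0, 0], [0, 0, 0]]])

```text
time_s: 14.23
eef_pos: [516.8, -3.6, 178.4]
ee_rot: [-0.0, 0.985, -0.17, -0.001]
force: [-0.0, 0.1, -1.3]
grip_width: 0.644
```

Run:
```python
from w import *
s,c,M=wrist('wrist9');print(s['time_s'],s['eef_pos'],s['force'],np.abs(s['dq']).max())
W=cloud(c);d=np.hypot(W[...,0]-517,W[...,1]+4)
m=(d<35)&(W[...,2]>64)&(W[...,2]<80);p=W[m];print('block top',np.percentile(p[:,2],[5,50,95]),cv2.minAreaRect(p[:,:2].astype(np.float32)))
m=(d<70)&(W[...,2]>24)&(W[...,2]<33)&(d>50);print('rim',cv2.minEnclosingCircle(W[m][:,:2].astype(np.float32)))
c=ctrl.capture('side');cv2.imwrite('pics/side9.png',c['color'])
W=cloud(c);m=(d*0+np.hypot(W[...,0]-517,W[...,1]+4)<75)&(W[...,2]>24)&(W[...,2]<36);
```

```text
14.2333 [516.84167379  -3.56827642 178.35828498] [-0.02387365  0.10792896 -1.26063557] 0.009987328365939447
block top [68.30287942 70.51782996 71.64764684] ((518.8197021484375, -5.139583587646484), (29.870338439941406, 33.52925109863281), 69.91841125488281)
rim ((519.4373168945312, -5.442157745361328), 59.826210021972656)
```

View pics/side9.png

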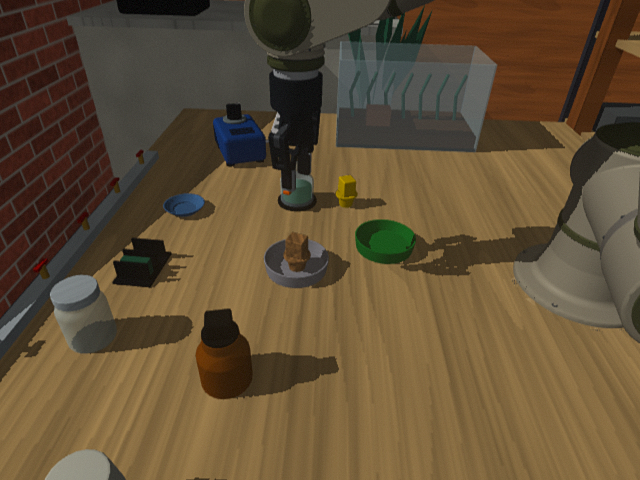

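View pics/wrist9.png

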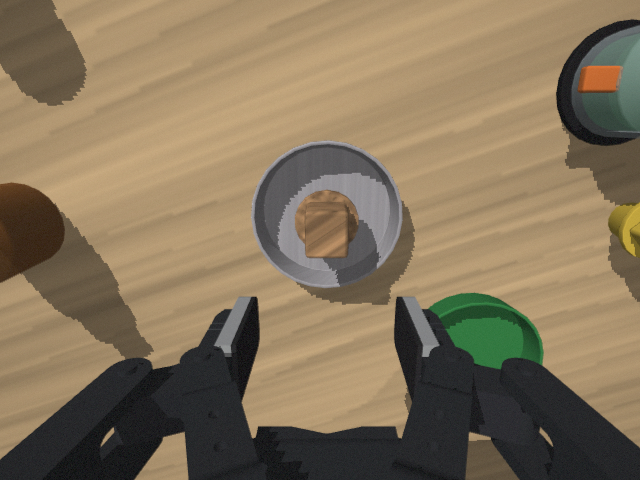

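The cork stands upright at the middle of the dish: side (296,252), wrist (327,230), block top at z ≈ 70.5 against 71 expected, and within 1 mm of the rim centre. The gripper is clear, so I'm handing in.

```bash
python3 -c "
from rig import ctrl
print(ctrl.finish_job())"
```

```text
the job is handed in; nothing more can be done
None
```

The cork stopper is out of the clear jar and stands upright on its narrow end in the stainless dish. I handed the job in at about 14.3 s of the 48 s allowed; the hand-in gives no verdict.

- **Opening:** I gripped the cork across y, eased it up 8.2 mm, rocked it 10.1° towards the orange tab, then 10.2° the other way. I then brought it upright and lifted it out. Forces while rocking stayed under 1 N.
- **Placing:** I set it down with a brief 8.6 N contact, let go and retreated. In the last check its block top is at z ≈ 70.5 mm (71 expected), and its centre is within 1 mm of the dish centre.
- **Left alone:** In the last side view, the amber jar, the yellow look-alike and the other dishes stand where they were.

No check failed. The top and wrist cameras disagreed by about 2 to 3 mm on position, which is close to the stated calibration. The rock angles come from the tool's measured pose, with the side pictures showing the cork leaning each way.

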